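Soap from behind the bottle, mug and funnel into its dish

TASK

The bar of soap has ended up at the back of the galvanized tray, hemmed in by the capped bottle, the mug and the upturned funnel. Stand all three upright on the black rubber drain mat first, then lay the soap flat in its dish, lengthwise like the dish, and finally stand the bottle, the mug and the funnel back in the tray, each on the spot where it stood. Tip nothing over and leave the brush, the jar and the scouring-powder can alone.

Things in the scene. Friction and masses are not known exactly. Their poses are not given: they have to be found in the camera images.
- tray: Fixed shallow galvanized steel drip tray on the counter, 220 mm (its x) by 280 mm (its y), floor 3 mm thick, rims 12 mm high in front and at the sides, raised back 40 mm high along its +x side. Origin: centre of the underside; its +x points away from the robot to the raised back, turned by up to 0.2 rad. Soap, bottle, mug and funnel stand on its floor at the start.
- mat: Fixed black ribbed rubber drain mat lying on the counter to one side of the tray, left or right, 300 mm (its x) by 180 mm (its y), 6 mm thick, the ribs' tops being level at 6 mm. Origin: centre of the underside. The side area: a thing stands on it when its foot's centre is over the mat; it holds the three things in a row along its x.
- dish: Fixed white glazed soap dish, to the other side of the tray, outside 108 mm (its x, the long way) by 82 mm (its y) and 21 mm high, inside 96 by 70 mm. Four draining ribs across its floor; their tops, where the soap rests, are 11 mm above the origin, 10 mm below the rim. Origin: centre of the underside, on the counter.
- soap: Loose cream-coloured bar of soap, 66 mm (its x) by 42 mm (its y) by 28 mm high, rounded edges, about 100 g. It lies flat at the back of the tray, its x within about 0.1 rad of the tray's x. Origin: centre of the underside.
- bottle: Loose green bottle, round body 66 mm in diameter up to 128 mm, shoulder, narrow neck, black twist cap 38 mm in diameter from 166 mm to the top at 190 mm (a good place to grip); 250 to 500 g. Origin: centre of the underside, z up.
- mug: Loose white ceramic mug, straight round body 66 mm in diameter, 88 mm high, wall 4 mm; the handle stands out to its +y, to 70 mm from the axis, between heights 14 and 78 mm, so grip the body across its x. 180 to 350 g. Origin: centre of the underside; its +y (handle) points roughly towards the robot at the start.
- funnel: Loose stainless steel funnel standing mouth down: mouth 82 mm in diameter on the floor, cone up to 66 mm height, then the spout, tapering from 21 mm diameter at 66 mm height to 16 mm at the top at 122 mm (grip the spout). 85 to 170 g. Origin: centre of the mouth, on the floor, z up along the spout.
- brush: Bystander: loose red plastic scrub brush lying bristles down beyond the tray, 150 by 56 mm, 66 mm high with its bow handle. Origin: centre of the underside, long way along its x. Leave it alone.
- jar: Bystander: loose clear glass jar with steel lid, 76 mm in diameter, 95 mm high, beyond the tray. Origin: centre of the underside. Leave it alone.
- can: Bystander: loose scouring-powder can with yellow wrapper, 77 mm in diameter, 131 mm high, beyond the tray. Origin: centre of the underside. Leave it alone.
Things that resemble listed ones, but are neither listed nor needed, are in the scene too. What is shaped like the funnel but turquoise is not meant.

How it is judged (in metres and radians):
On the way, in this order (a step that is already met when the one before it is completed fails the run):
1. bottle, mug and funnel all stand upright and released on the rubber mat, the soap still in the tray (x of bottle in the frame of mat between -0.15 and 0.15 m and y of bottle in the frame of mat between -0.09 and 0.09 m and height (world z) of each of bottle, mug, funnel below 0.012 m and angle between each of bottle, mug, funnel's own z axis and vertical below 0.12 rad and linear speed of each of bottle, mug, funnel below 0.03 m/s and contact force between the fingers and bottle below 0.3 N and x of mug in the frame of mat between -0.15 and 0.15 m and y of mug in the frame of mat between -0.09 and 0.09 m and contact force between the fingers and mug below 0.3 N and x of funnel in the frame of mat between -0.15 and 0.15 m and y of funnel in the frame of mat between -0.09 and 0.09 m and contact force between the fingers and funnel below 0.3 N and distance of soap from where it was at the start of the episode below 0.06 m), for 0.2 s.
2. the soap lies in its dish, released, while bottle, mug and funnel still stand on the mat (x of soap in the frame of dish between -0.016 and 0.016 m and y of soap in the frame of dish between -0.015 and 0.015 m and z of soap in the frame of dish below 0.016 m and angle between soap's own z axis and vertical below 0.15 rad and angle between the x axis of soap and the x axis of dish, either way round below 0.35 rad and linear speed of each of soap, bottle, mug, funnel below 0.03 m/s and contact force between the fingers and soap below 0.3 N and x of bottle in the frame of mat between -0.15 and 0.15 m and y of bottle in the frame of mat between -0.09 and 0.09 m and height (world z) of each of bottle, mug, funnel below 0.012 m and angle between each of bottle, mug, funnel's own z axis and vertical below 0.12 rad and contact force between the fingers and bottle below 0.3 N and x of mug in the frame of mat between -0.15 and 0.15 m and y of mug in the frame of mat between -0.09 and 0.09 m and contact force between the fingers and mug below 0.3 N and x of funnel in the frame of mat between -0.15 and 0.15 m and y of funnel in the frame of mat between -0.09 and 0.09 m and contact force between the fingers and funnel below 0.3 N), for 0.2 s.
At the end, for the whole second after the job is handed in: The soap lies flat in the dish, centred within 16 mm lengthwise and 15 mm crosswise and within 20 degrees of the dish's long way; bottle, mug and funnel each stand upright within 15 mm of the spot where they stood at the start (turned any way); all are released and at rest (x of soap in the frame of dish between -0.016 and 0.016 m and y of soap in the frame of dish between -0.015 and 0.015 m and z of soap in the frame of dish below 0.016 m and angle between soap's own z axis and vertical below 0.15 rad and angle between the x axis of soap and the x axis of dish, either way round below 0.35 rad and linear speed of each of soap, bottle, mug, funnel below 0.03 m/s and contact force between the fingers and soap below 0.3 N and distance of each of bottle, mug, funnel from where it was at the start of the episode below 0.015 m and angle between each of bottle, mug, funnel's own z axis and vertical below 0.12 rad and contact force between the fingers and bottle below 0.3 N and contact force between the fingers and mug below 0.3 N and contact force between the fingers and funnel below 0.3 N); the robot touches nothing.
It fails at once if the bottle, the mug or the funnel is tipped over (angle between any of bottle, mug, funnel's own z axis and vertical above 0.6 rad).
It fails at once if the brush, the jar or the scouring-powder can is disturbed (moved more than 20 mm) (distance of any of brush, jar, can from where it was at the start of the episode above 0.02 m).
It also fails if it takes over 149 s, if anything falls off the work surface, if the arm or the gripper's body presses on something with over 40 N, if the wrist force passes 120 N, or if a joint passes its speed limit or range.

ROBOT

A 6-joint arm with a two-finger parallel gripper is mounted at the origin on the work surface. World frame = base frame: x ahead of the robot, y to its left, z up, the work surface at z = 0. Lengths are in mm, angles in rad, forces in N, time in s.
With the tool pointing down it reaches from about 350 to 775 mm from the base axis. Payload 7.3 kg.
Tool frame: the origin (TCP) lies at the very end of the fingers, on their centre line; the grasp point (between the pads) lies 19 mm behind it; z points along the fingers, y is the line along which they close (so a half turn about z gives the same grasp; the last joint's range is limited). The gripper opens to 92 mm and grips with 3 to 60 N. Pads are 19 mm wide; open, the fingers measure 130 mm over their backs; the gripper's body (75 mm by 190 mm) begins 47 mm behind the grasp point.
Start: joints at [-1.485, 0.342, 1.524, -0, 1.275, -0.146], TCP at [120.63, -510.973, 226.741] pointing down, gripper open.
Joint ranges: [-2.53, 2.53], [-0.77, 2.02], [0.04, 2.7], [-1, 4.14], [0.28, 2.66], [-3.11, 3.11]. Speed limits (rad/s): [2.57, 2.57, 3.14, 3.14, 3.14, 3.14].

INTERFACE

Orientations are given as [roll, pitch, yaw] about the fixed x, y, z axes, in that order (R = Rz(yaw) Ry(pitch) Rx(roll)).
In Python, from plant import get_obs, vision, workorder gives the robot as it stands.
- The arm moves only by the shell command python3 -m pendant 'ROWS' [OPENING]. ROWS is a JSON object of lists of equal length, an entry for each row: "dp": the shift along the tool's x, y, z in m, a list of three; "rotation": the turn, a rotation vector about the tool's x, y, z in rad, a list of three. A call has 1 to 8 rows; each row is the pose to reach, as a shift and turn from the pose commanded when the call began, along the tool's axes at that moment; what a row does not reach only later rows make up. A row lasts 1/8 s, in which the tool goes at most 62.5 mm and 10.7 degrees, less where a joint would pass 70% of its speed; a pose out of reach is approached as far as the arm can. A call with a gripper value outside its range is refused whole. OPENING is the finger opening in m, from 0 to 0.0918, set as the call begins (- or left out, the last holds). The fingers move at their own pace and stop on an object; the grip force is fixed at half the most. Time passes only in rows, so rows that repeat a pose let the fingers close. It gives the time, the measured TCP pose, the force, the opening and the grip force at its end, in the units of the state.
- get_obs(): the state, without advancing time (a new reading comes with each control period).
- vision.capture(name): name is "side" or "top" or "wrist"; returns a dict with "pixels" (480x640x3 uint8, red, green, blue), "vfov" (degrees; the focal length in pixels is half the picture's height over the tangent of half this angle, whatever the lens; pixels are square), "cx", "cy" (the principal point, pixels), "pose" (4x4, takes a point from camera to world coordinates); the wrist camera has in their place "T_tool_cam" (4x4, takes a point from camera to tool coordinates, whose origin is the TCP and whose axes are the flange's). Camera axes: x right, y up, looking along -z (the intrinsics and any distortion apply to the point x, -y, -z); pixel columns grow to the right and rows downward; lengths in mm; the calibration is good to about 2 mm. A picture is of the moment at which its call begins: read the wrist's pose just before it. There is no depth.
- workorder.close_job(): hands the job in; it is judged then, once.
The state is a dict: "time": time; "joint_positions": joint angles; "dq": joint speeds; "tau": joint torques, N m; "tool_pos": TCP position; "tcp_rot": TCP orientation; "contact_force": force on the tool from outside, world axes, zero at the start; "moment": the same for the moment, N m; "grip_width": finger opening in mm; "finger_force": force on a finger pad.
Only numpy, scipy, OpenCV 4.12 (cv2) and the standard library are available. Lean on these libraries where they do the work, as an engineer would, in place of code of your own. Each camera call takes 0.05 s, during which the arm holds its last target. There are 200 camera calls.

## Working session

There is one attempt and no reset: what is moved stays moved. The work goes in short steps, Python scripts to look and compute and a shell command to move; the robot and the scene stay as the last step left them, time stands still between calls to the robot, and variables do not carry over. Pictures are saved under pics/ and viewed, at most 14 in all, crops included, and the job is handed in when it is done.

```bash
ls; mkdir -p pics
python3 - <<'E'
from plant import get_obs, vision
import cv2,numpy as np
o=get_obs(); print({k:np.round(v,3).tolist() for k,v in o.items()})
for n in("top","side"):
    c=vision.capture(n); cv2.imwrite(f"pics/{n}0.png",c["pixels"][:,:,::-1]); print(n,{k:(np.round(v,4).tolist() if k!="x" else 0) for k,v in c.items() if k!="pixels"})
np.set_printoptions(suppress=True)
c=vision.capture("wrist"); print({k:np.round(v,4).tolist() for k,v in c.items() if k!="pixels"})
E
```

```text
pics
{'time': 0.0, 'joint_positions': [-1.485, 0.343, 1.525, 0.0, 1.275, -0.146], 'dq': [0.001, 0.001, -0.0, 0.001, -0.002, 0.002], 'tau': [0.0, -43.125, -24.422, 0.072, 0.056, -0.0], 'tool_pos': [120.599, -510.535, 226.063], 'tcp_rot': [-3.14, -0.0, 0.232], 'contact_force': [0.46, -0.659, 0.805], 'moment': [-0.03, -0.017, -0.012], 'finger_force': 0.0, 'grip_width': 91.67}
top {'vfov': 52.1857, 'cx': 320.3578, 'cy': 235.6211, 'pose': [[-0.0081, 0.9909, -0.1342, 412.4148], [-0.9999, -0.0093, -0.0084, 0.3476], [-0.0096, 0.1342, 0.9909, 1024.2806], [0.0, 0.0, 0.0, 1.0]]}
side {'vfov': 56.7353, 'cx': 315.1092, 'cy': 241.377, 'pose': [[-0.9891, 0.1126, -0.0945, 493.7075], [-0.1469, -0.7366, 0.6601, 503.6601], [0.0047, 0.6668, 0.7452, 606.544], [0.0, 0.0, 0.0, 1.0]]}
{'vfov': 62.2864, 'cx': 323.1879, 'cy': 239.6559, 'T_tool_cam': [[0.0002, 0.9699, 0.2436, 65.3188], [1.0, -0.0002, -0.0, -1.0192], [0.0, 0.2436, -0.9699, -157.9088], [0.0, 0.0, 0.0, 1.0]]}
```

View pics/top0.png

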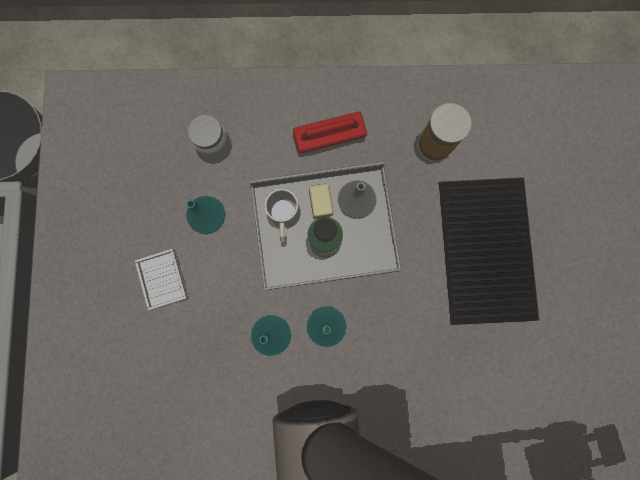

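View pics/side0.png

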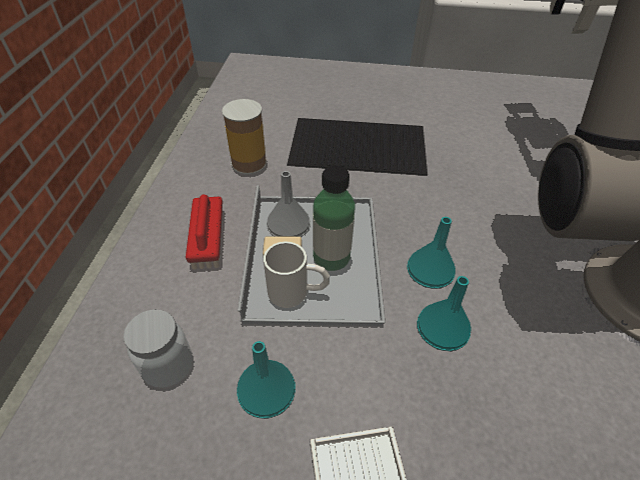

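Run:
```python
import cv2
a=cv2.imread("pics/top0.png"); s=cv2.imread("pics/side0.png")
cv2.imwrite("pics/topc.png",cv2.resize(a[155:295,245:405],None,fx=4.2,fy=4.2,interpolation=cv2.INTER_CUBIC))
cv2.imwrite("pics/sidec.png",cv2.resize(s[165:330,235:390],None,fx=3.6,fy=3.6,interpolation=cv2.INTER_CUBIC))
```

```text
(no output)
```

View pics/topc.png

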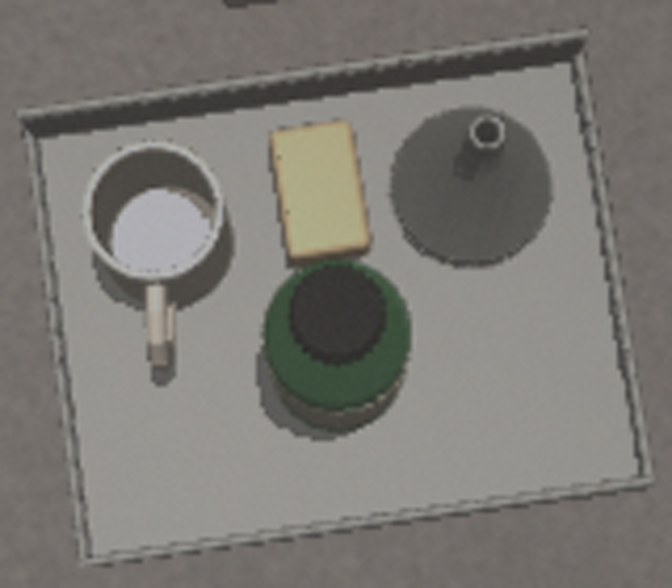

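View pics/sidec.png

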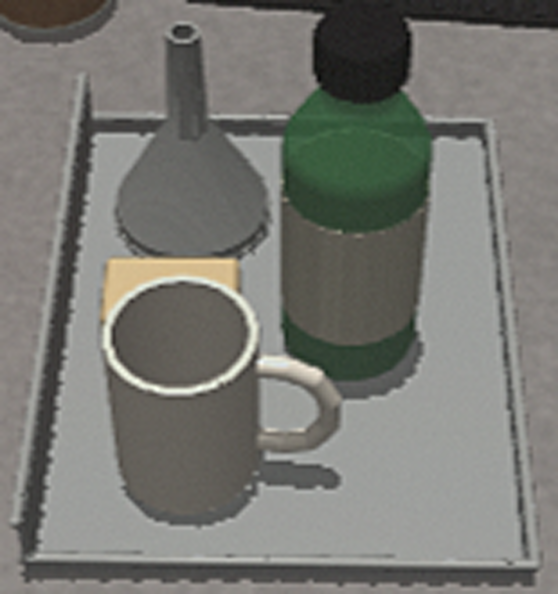

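```bash
cat > h.py <<'E'
import numpy as np, cv2
from plant import get_obs, vision
from scipy.spatial.transform import Rotation as R
def ray(c,uv,P=None):
    P=np.array(c["pose"]) if P is None else P
    h=c["pixels"].shape[0]; f=h/2/np.tan(np.radians(c["vfov"])/2)
    d=P[:3,:3]@np.array([(uv[0]-c["cx"])/f,-(uv[1]-c["cy"])/f,-1.]); return P[:3,3],d
def at(c,uv,z,P=None):
    o,d=ray(c,uv,P); return o+d*(z-o[2])/d[2]
def toolpose():
    o=get_obs(); T=np.eye(4); T[:3,:3]=R.from_euler('xyz',o["tcp_rot"]).as_matrix(); T[:3,3]=o["tool_pos"]; return T
E
python3 - <<'E'
from h import *
np.set_printoptions(suppress=True,precision=1)
c=vision.capture("top"); s=vision.capture("side")
t=lambda u,v:(245+u/4.2,155+v/4.2)
q=lambda u,v:(235+u/3.6,165+v/3.6)
P=lambda n,uv,z,c=c:print(n,at(c,uv,z))
P("cap",t(338,314),193);P("cap s",(335.5,176),193,s)
P("mug",t(153,213),91);P("mug s",q(181,335),91,s);P("mug handle",t(160,350),40)
P("fun",t(487,132),125);P("fun s",q(183,33),125,s)
for k in [(271,132),(350,122),(370,247),(290,259),(320,190)]:P("soap",t(*k),31)
for k in [(85,562),(650,482)]:P("tray",t(*k),12)
for k in [(22,117),(585,38)]:P("trayb",t(*k),40)
m=[at(c,k,6) for k in[(439,180),(523,178),(538,320),(451,324)]]
for k in m:print("mat",k)
print("matc",sum(m)/4)
m=[at(c,k,21) for k in[(136,261),(171,250),(186,297),(150,308)]]
for k in m:print("dish",k)
print("dishc",sum(m)/4)
E
```

```text
cap [535.1  -1.5 193. ]
cap s [535.7   8.1 193. ]
mug [598.1  83.3  91. ]
mug s [598.5  87.1  91. ]
mug handle [540.9  84.3  40. ]
fun [626.6 -68.9 125. ]
fun s [625.7 -65.4 125. ]
soap [650.1  30.4  31. ]
soap [654.8  -8.7  31. ]
soap [592.  -17.8  31. ]
soap [586.4  21.4  31. ]
soap [620.7   6.4  31. ]
tray [440.2 123.2  12. ]
tray [ 477.  -154.2   12. ]
trayb [656.8 152.2  40. ]
trayb [ 693.7 -124.5   40. ]
mat [ 667.2 -244.1    6. ]
mat [ 669.7 -422.1    6. ]
mat [ 372.4 -433.8    6. ]
mat [ 365.8 -256.3    6. ]
matc [ 518.8 -339.1    6. ]
dish [499.1 388.9  21. ]
dish [521.3 317.3  21. ]
dish [424.7 283.5  21. ]
dish [403.1 356.2  21. ]
dishc [462.1 336.5  21. ]
```

```bash
python3 -m pendant '{"dp":[[0.04,-0.03,-0.035],[0.08,-0.06,-0.035],[0.12,-0.09,-0.035],[0.16,-0.12,-0.035],[0.2,-0.15,-0.035],[0.24,-0.18,-0.035],[0.26,-0.201,-0.035],[0.26,-0.201,-0.035]],"rotation":[[0,0,0.1],[0,0,0.2],[0,0,0.232],[0,0,0.232],[0,0,0.232],[0,0,0.232],[0,0,0.232],[0,0,0.232]]}' 0.07
python3 -m pendant '{"dp":[[0.03,-0.037,0],[0.06,-0.074,0],[0.09,-0.11,0],[0.12,-0.147,0],[0.15,-0.184,0],[0.18,-0.221,0],[0.2076,-0.2556,0],[0.2076,-0.2556,0]],"rotation":[[0,0,0],[0,0,0],[0,0,0],[0,0,0],[0,0,0],[0,0,0],[0,0,0],[0,0,0]]}'
python3 - <<'E'
from h import *
T=toolpose(); c=vision.capture("wrist"); cv2.imwrite("pics/w1.png",c["pixels"][:,:,::-1]); print(T.round(2), get_obs()["joint_positions"])
E
```

```text
time: 1.25
tool_pos: [328.1, -254.2, 261.8]
tcp_rot: [3.142, -0.0, 0.003]
contact_force: [-1.2, -1.0, 0.1]
grip_width: 70.0
finger_force: 0.0
time: 2.25
tool_pos: [536.4, 0.7, 261.0]
tcp_rot: [-3.142, 0.0, 0.002]
contact_force: [0.2, -1.0, -0.1]
grip_width: 70.1
finger_force: 0.0
[[  1.     0.    -0.   536.37]
 [  0.    -1.     0.     0.74]
 [ -0.    -0.    -1.   260.96]
 [  0.     0.     0.     1.  ]] [-1.43466162e-01  3.37660886e-01  1.43430838e+00 -6.85940224e-04
  1.37064723e+00  1.42641031e+00]
```

View pics/w1.png

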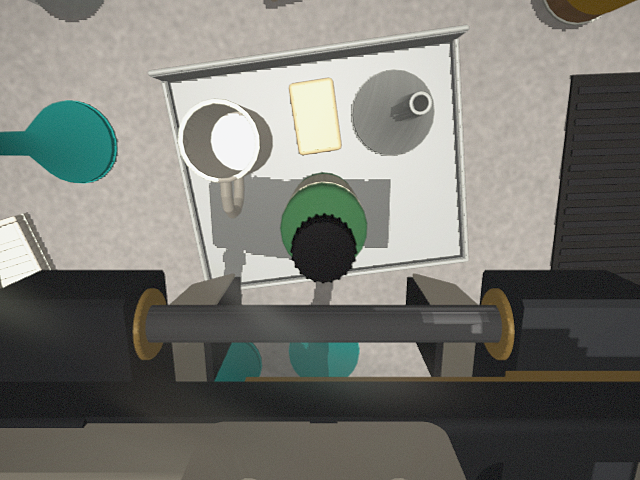

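Run:
```python
from h import *
np.set_printoptions(suppress=True,precision=1)
T=toolpose(); c=vision.capture("wrist"); P=T@np.array(c["T_tool_cam"])
for n,uv,z in[("cap",(324,249),193),("mug",(219,141),91),("handle",(231,200),50),("spout",(420,103),125),("soap",(289,84),31),("soap",(331,78),31),("soap",(341,150),31),("soap",(300,155),31),("soapc",(315,117),31),("tray bl",(155,75),40),("tray br",(463,31),40),("fr",(466,259),12)]: print(n,at(c,uv,z,P))
```

```text
cap [538.    0.1 193. ]
mug [599.4  84.1  91. ]
handle [545.8  86.7  50. ]
spout [625.6 -67.3 125. ]
soap [649.9  32.   31. ]
soap [655.1  -6.4  31. ]
soap [591.  -16.3  31. ]
soap [586.3  22.8  31. ]
soapc [621.    8.3  31. ]
tray bl [656.2 150.5  40. ]
tray br [ 692.2 -120.7   40. ]
fr [ 476.9 -152.3   12. ]
```

```bash
python3 -m pendant '{"dp":[[0.0015,0,0.025],[0.0015,0,0.05],[0.0015,0,0.07],[0.0015,0,0.085],[0.0015,0,0.095],[0.0015,0,0.098],[0.0015,0,0.098]],"rotation":[[0,0,0],[0,0,0],[0,0,0],[0,0,0],[0,0,0],[0,0,0],[0,0,0]]}' 0.07
python3 -m pendant '{"dp":[[0,0,0],[0,0,0],[0,0,0],[0,0,0],[0,0,0],[0,0,0]],"rotation":[[0,0,0],[0,0,0],[0,0,0],[0,0,0],[0,0,0],[0,0,0]]}' 0.03
python3 -m pendant '{"dp":[[0,0,-0.005],[0,0,-0.015],[0,0,-0.03],[0,0,-0.045],[0,0,-0.06],[0,0,-0.07],[0,0,-0.075],[0,0,-0.075]],"rotation":[[0,0,0],[0,0,0],[0,0,0],[0,0,0],[0,0,0],[0,0,0],[0,0,0],[0,0,0]]}'
```

```text
time: 3.22
tool_pos: [536.8, -0.2, 164.0]
tcp_rot: [3.141, -0.001, -0.0]
contact_force: [1.0, -0.2, -0.2]
grip_width: 70.2
finger_force: 0.0
time: 3.98
tool_pos: [536.7, 0.1, 163.8]
tcp_rot: [-3.141, -0.0, -0.0]
contact_force: [0.5, 1.0, 1.7]
grip_width: 37.2
finger_force: 30.0
time: 4.97
tool_pos: [536.7, -0.1, 238.8]
tcp_rot: [3.141, -0.0, -0.0]
contact_force: [-0.5, 0.3, -4.4]
grip_width: 37.5
finger_force: 30.0
```

```bash
python3 -m pendant '{"dp":[[0.002,0.01,0],[0.006,0.03,0],[0.013,0.06,0],[0.02,0.095,0],[0.028,0.13,0],[0.036,0.165,0],[0.044,0.2,0],[0.051,0.235,0]],"rotation":[[0,0,0],[0,0,0],[0,0,0],[0,0,0],[0,0,0],[0,0,0],[0,0,0],[0,0,0]]}'
python3 -m pendant '{"dp":[[0.007,0.035,0],[0.013,0.06,0],[0.018,0.08,0],[0.021,0.093,0],[0.0225,0.1,0],[0.0225,0.101,0],[0.0225,0.101,0],[0.0225,0.101,0]],"rotation":[[0,0,0],[0,0,0],[0,0,0],[0,0,0],[0,0,0],[0,0,0],[0,0,0],[0,0,0]]}'
python3 -m pendant '{"dp":[[0,0,0.01],[0,0,0.03],[0,0,0.05],[0,0,0.06],[0,0,0.066],[0,0,0.07],[0,0,0.0715],[0,0,0.0715]],"rotation":[[0,0,0],[0,0,0],[0,0,0],[0,0,0],[0,0,0],[0,0,0],[0,0,0],[0,0,0]]}'
python3 -m pendant '{"dp":[[0,0,0],[0,0,0],[0,0,0],[0,0,0]],"rotation":[[0,0,0],[0,0,0],[0,0,0],[0,0,0]]}' 0.07
python3 -m pendant '{"dp":[[0,0,-0.02],[0,0,-0.05],[0,0,-0.075],[0,0,-0.075]],"rotation":[[0,0,0],[0,0,0],[0,0,0],[0,0,0]]}'
python3 - <<'E'
from h import *
c=vision.capture("top"); cv2.imwrite("pics/top1.png",c["pixels"][:,:,::-1])
E
```

```text
time: 5.98
tool_pos: [587.4, -238.0, 238.0]
tcp_rot: [3.141, 0.001, -0.001]
contact_force: [-0.5, -0.6, -4.2]
grip_width: 37.5
finger_force: 30.0
time: 6.98
tool_pos: [610.2, -335.4, 239.0]
tcp_rot: [3.142, -0.0, 0.001]
contact_force: [-0.8, 0.2, -4.5]
grip_width: 37.1
finger_force: 30.0
time: 7.98
tool_pos: [610.2, -336.2, 167.6]
tcp_rot: [3.141, -0.001, -0.0]
contact_force: [0.4, 0.4, -4.0]
grip_width: 37.5
finger_force: 30.0
time: 8.48
tool_pos: [610.2, -336.2, 167.6]
tcp_rot: [3.141, -0.0, -0.0]
contact_force: [-0.1, -0.4, 0.3]
grip_width: 68.7
finger_force: 0.0
time: 8.98
tool_pos: [610.9, -336.6, 244.7]
tcp_rot: [3.139, -0.004, -0.0]
contact_force: [0.9, -0.2, -0.1]
grip_width: 69.9
finger_force: 0.0
```

View pics/top1.png

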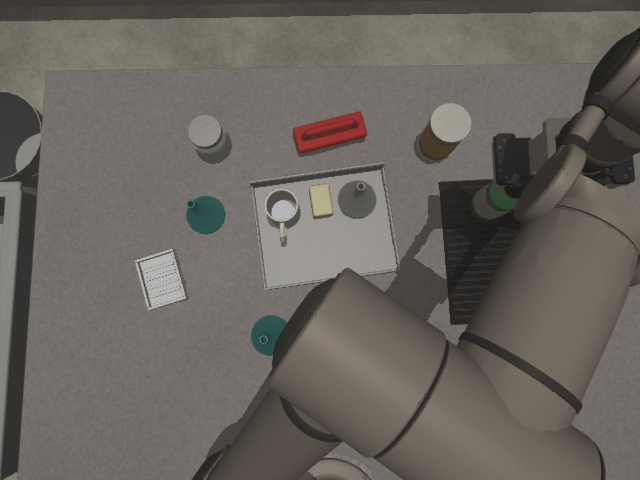

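```bash
python3 -m pendant '{"dp":[[0.002,-0.04,0],[0.004,-0.09,0],[0.008,-0.14,0],[0.01,-0.19,0],[0.014,-0.24,0],[0.016,-0.268,0],[0.016,-0.268,0.02],[0.016,-0.268,0.04]],"rotation":[[0,0,0],[0,0,0],[0,0,0],[0,0,0],[0,0,0],[0,0,0],[0,0,0],[0,0,0]]}' 0.06
python3 -m pendant '{"dp":[[0,0,0.03],[0,0,0.06],[0,0,0.085],[0,0,0.105],[0,0,0.115],[0,0,0.117],[0,0,0.117]],"rotation":[[0,0,0],[0,0,0],[0,0,0],[0,0,0],[0,0,0],[0,0,0],[0,0,0]]}' 
python3 -m pendant '{"dp":[[0,0,0],[0,0,0],[0,0,0],[0,0,0],[0,0,0],[0,0,0],[0,0,0]],"rotation":[[0,0,0],[0,0,0],[0,0,0],[0,0,0],[0,0,0],[0,0,0],[0,0,0]]}' 0.01
python3 -m pendant '{"dp":[[0,0,-0.005],[0,0,-0.015],[0,0,-0.03],[0,0,-0.045],[0,0,-0.06],[0,0,-0.07],[0,0,-0.075],[0,0,-0.075]],"rotation":[[0,0,0],[0,0,0],[0,0,0],[0,0,0],[0,0,0],[0,0,0],[0,0,0],[0,0,0]]}'
```

```text
time: 10.02
tool_pos: [625.4, -67.2, 200.0]
tcp_rot: [-3.141, 0.002, 0.001]
contact_force: [0.2, -0.1, 0.8]
grip_width: 59.8
finger_force: 0.0
time: 10.9
tool_pos: [626.4, -68.1, 85.6]
tcp_rot: [3.141, -0.001, -0.0]
contact_force: [0.2, -0.6, 0.2]
grip_width: 60.1
finger_force: 0.0
time: 11.78
tool_pos: [626.1, -68.0, 85.1]
tcp_rot: [3.142, 0.0, -0.0]
contact_force: [-0.4, 0.7, -0.6]
grip_width: 18.0
finger_force: 30.0
time: 12.78
tool_pos: [626.2, -68.1, 160.3]
tcp_rot: [3.141, -0.0, -0.0]
contact_force: [0.5, -0.0, -2.4]
grip_width: 18.0
finger_force: 29.9
```

```bash
python3 -m pendant '{"dp":[[-0.01,0.01,0],[-0.03,0.03,0],[-0.05,0.06,0],[-0.065,0.095,0],[-0.08,0.13,0],[-0.09,0.165,0],[-0.1,0.2,0],[-0.109,0.23,0]],"rotation":[[0,0,0],[0,0,0],[0,0,0],[0,0,0],[0,0,0],[0,0,0],[0,0,0],[0,0,0]]}'
python3 -m pendant '{"dp":[[0,0.025,0],[0,0.037,0],[0,0.041,0],[0,0.041,0],[0,0.041,0.02],[0,0.041,0.04],[0,0.041,0.055],[0,0.041,0.065]],"rotation":[[0,0,0],[0,0,0],[0,0,0],[0,0,0],[0,0,0],[0,0,0],[0,0,0],[0,0,0]]}'
python3 -m pendant '{"dp":[[0,0,0.004],[0,0,0.0065],[0,0,0.0065],[0,0,0.0065]],"rotation":[[0,0,0],[0,0,0],[0,0,0],[0,0,0]]}'
python3 -m pendant '{"dp":[[0,0,0],[0,0,0],[0,0,0],[0,0,0]],"rotation":[[0,0,0],[0,0,0],[0,0,0],[0,0,0]]}' 0.06
python3 -m pendant '{"dp":[[0,0,-0.02],[0,0,-0.05],[0,0,-0.09],[0,0,-0.12],[0,0,-0.14],[0,0,-0.14]],"rotation":[[0,0,0],[0,0,0],[0,0,0],[0,0,0],[0,0,0],[0,0,0]]}'
```

```text
time: 13.78
tool_pos: [515.5, -299.7, 159.7]
tcp_rot: [-3.141, 0.001, -0.001]
contact_force: [0.2, 0.7, -1.1]
grip_width: 17.4
finger_force: 29.9
time: 14.78
tool_pos: [517.1, -338.4, 94.5]
tcp_rot: [-3.141, 0.001, 0.001]
contact_force: [-0.0, -0.5, -0.5]
grip_width: 17.5
finger_force: 29.9
time: 15.28
tool_pos: [517.3, -339.3, 89.2]
tcp_rot: [3.141, -0.001, -0.0]
contact_force: [-0.5, 0.3, -2.1]
grip_width: 18.0
finger_force: 29.9
time: 15.78
tool_pos: [517.1, -339.1, 88.8]
tcp_rot: [3.141, -0.0, -0.0]
contact_force: [0.9, 0.7, -0.3]
grip_width: 53.4
finger_force: 0.0
time: 16.52
tool_pos: [517.7, -339.5, 230.4]
tcp_rot: [3.139, -0.003, -0.0]
contact_force: [-0.5, 0.5, -0.6]
grip_width: 60.1
finger_force: 0.0
```

```bash
python3 -m pendant '{"dp":[[0.01,-0.04,0],[0.02,-0.09,0],[0.03,-0.145,0],[0.04,-0.2,0],[0.05,-0.255,0],[0.06,-0.31,0],[0.07,-0.365,0],[0.082,-0.41,0]],"rotation":[[0,0,0],[0,0,0],[0,0,0],[0,0,0],[0,0,0],[0,0,0],[0,0,0],[0,0,0]]}' 0.084
python3 -m pendant '{"dp":[[0,-0.013,0],[0,-0.013,0.03],[0,-0.013,0.07],[0,-0.013,0.11],[0,-0.013,0.145],[0,-0.013,0.17],[0,-0.013,0.183],[0,-0.013,0.183]],"rotation":[[0,0,0],[0,0,0],[0,0,0],[0,0,0],[0,0,0],[0,0,0],[0,0,0],[0,0,0]]}' 
python3 -m pendant '{"dp":[[0,0,0],[0,0,0],[0,0,0],[0,0,0],[0,0,0]],"rotation":[[0,0,0],[0,0,0],[0,0,0],[0,0,0],[0,0,0]]}' 0.055
python3 -m pendant '{"dp":[[0,0,-0.005],[0,0,-0.015],[0,0,-0.03],[0,0,-0.05],[0,0,-0.075],[0,0,-0.09],[0,0,-0.1],[0,0,-0.1]],"rotation":[[0,0,0],[0,0,0],[0,0,0],[0,0,0],[0,0,0],[0,0,0],[0,0,0],[0,0,0]]}'
```

```text
time: 17.52
tool_pos: [598.6, 73.2, 227.2]
tcp_rot: [-3.142, 0.002, 0.001]
contact_force: [0.7, 0.5, 0.1]
grip_width: 84.1
finger_force: 0.0
time: 18.52
tool_pos: [598.5, 83.4, 44.8]
tcp_rot: [3.141, 0.002, -0.001]
contact_force: [-0.8, 0.2, 0.1]
grip_width: 84.1
finger_force: 0.0
time: 19.15
tool_pos: [599.8, 84.1, 46.8]
tcp_rot: [-3.142, -0.002, -0.0]
contact_force: [-1.0, 1.1, 6.3]
grip_width: 63.8
finger_force: 30.0
time: 20.15
tool_pos: [599.4, 83.9, 146.2]
tcp_rot: [3.141, -0.001, -0.0]
contact_force: [-0.5, 0.2, -2.4]
grip_width: 63.9
finger_force: 30.0
```

```bash
python3 -m pendant '{"dp":[[-0.006,0.01,0],[-0.02,0.03,0],[-0.04,0.065,0],[-0.065,0.105,0],[-0.09,0.15,0],[-0.115,0.2,0],[-0.14,0.25,0],[-0.16,0.3,0]],"rotation":[[0,0,0],[0,0,0],[0,0,0],[0,0,0],[0,0,0],[0,0,0],[0,0,0],[0,0,0]]}'
python3 -m pendant '{"dp":[[-0.012,0.045,0],[-0.014,0.085,0],[-0.014,0.11,0],[-0.014,0.123,0],[-0.014,0.126,0],[-0.014,0.126,0],[-0.014,0.126,0.02],[-0.014,0.126,0.045]],"rotation":[[0,0,0],[0,0,0],[0,0,0],[0,0,0],[0,0,0],[0,0,0],[0,0,0],[0,0,0]]}'
python3 -m pendant '{"dp":[[0,0,0.02],[0,0,0.035],[0,0,0.045],[0,0,0.05],[0,0,0.0515],[0,0,0.0515]],"rotation":[[0,0,0],[0,0,0],[0,0,0],[0,0,0],[0,0,0],[0,0,0]]}'
python3 -m pendant '{"dp":[[0,0,0],[0,0,0],[0,0,0],[0,0,0]],"rotation":[[0,0,0],[0,0,0],[0,0,0],[0,0,0]]}' 0.084
python3 -m pendant '{"dp":[[0,0,-0.02],[0,0,-0.06],[0,0,-0.11],[0,0,-0.16],[0,0,-0.18],[0,0,-0.18]],"rotation":[[0,0,0],[0,0,0],[0,0,0],[0,0,0],[0,0,0],[0,0,0]]}'
```

```text
time: 21.15
tool_pos: [437.0, -217.4, 145.1]
tcp_rot: [-3.141, 0.001, -0.0]
contact_force: [1.0, -0.2, -2.2]
grip_width: 63.9
finger_force: 30.0
time: 22.15
tool_pos: [425.6, -341.2, 100.8]
tcp_rot: [3.141, -0.001, 0.001]
contact_force: [0.5, -0.3, -2.5]
grip_width: 64.1
finger_force: 30.0
time: 22.9
tool_pos: [425.4, -342.3, 49.8]
tcp_rot: [3.141, -0.001, -0.0]
contact_force: [0.4, -0.6, -0.6]
grip_width: 64.4
finger_force: 30.0
time: 23.4
tool_pos: [425.1, -342.1, 49.3]
tcp_rot: [3.141, -0.0, -0.0]
contact_force: [0.2, 0.2, -0.4]
grip_width: 83.8
finger_force: 0.0
time: 24.15
tool_pos: [425.6, -342.6, 230.8]
tcp_rot: [3.139, -0.003, -0.0]
contact_force: [0.1, 0.5, -1.0]
grip_width: 84.3
finger_force: 0.0
```

```bash
python3 -m pendant '{"dp":[[0.02,-0.04,0],[0.045,-0.09,0],[0.07,-0.14,0],[0.1,-0.19,0],[0.13,-0.24,0],[0.16,-0.29,0],[0.185,-0.335,0],[0.196,-0.3495,0]],"rotation":[[0,0,0],[0,0,0],[0,0,0],[0,0,0],[0,0,0],[0,0,0],[0,0,-0.07],[0,0,-0.14]]}' 0.062
python3 -m pendant '{"dp":[[0,0,0],[0,0,0]],"rotation":[[0,0,0],[0,0,0]]}'
python3 - <<'E'
from h import *
T=toolpose(); print(T.round(2))
c=vision.capture("wrist"); cv2.imwrite("pics/w2.png",c["pixels"][:,:,::-1])
s=vision.capture("top"); s2=vision.capture("side")
b=np.hstack([cv2.resize(s["pixels"][160:340,420:560],None,fx=2.5,fy=2.5),cv2.resize(s2["pixels"][60:210,280:440],None,fx=2.5,fy=3)])
cv2.imwrite("pics/mat2.png",b[:,:,::-1])
E
```

```text
time: 25.15
tool_pos: [621.3, 10.6, 226.6]
tcp_rot: [-3.14, 0.003, 0.145]
contact_force: [-0.2, -0.7, -1.1]
grip_width: 61.8
finger_force: 0.0
time: 25.4
tool_pos: [620.4, 6.6, 228.0]
tcp_rot: [-3.142, 0.002, 0.138]
contact_force: [1.1, -0.1, -0.3]
grip_width: 61.8
finger_force: 0.0
[[ 9.9000e-01  1.4000e-01 -0.0000e+00  6.2040e+02]
 [ 1.4000e-01 -9.9000e-01 -0.0000e+00  6.6000e+00]
 [-0.0000e+00 -0.0000e+00 -1.0000e+00  2.2805e+02]
 [ 0.0000e+00  0.0000e+00  0.0000e+00  1.0000e+00]]
```

View pics/mat2.png

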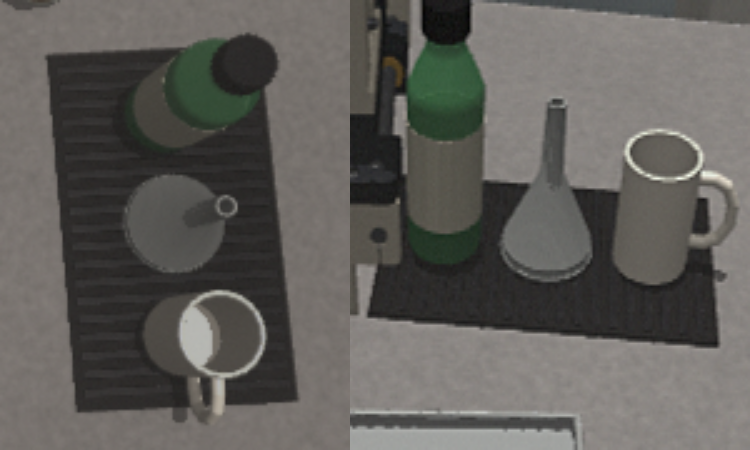

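View pics/w2.png

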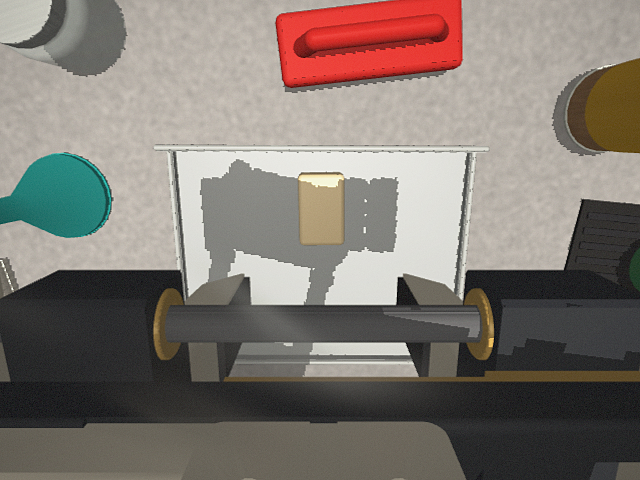

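```bash
python3 - <<'E'
from h import *
np.set_printoptions(suppress=True,precision=1)
T=toolpose(); c=vision.capture("wrist"); P=T@np.array(c["T_tool_cam"])
for uv in[(299,173),(344,173),(344,243),(300,244),(321.5,208)]: print(at(c,uv,31,P))
E
python3 -m pendant '{"dp":[[0,0,0.04],[0,0,0.09],[0,0,0.13],[0,0,0.165],[0,0,0.19],[0,0,0.205],[0,0,0.213],[0,0,0.213]],"rotation":[[0,0,0],[0,0,0],[0,0,0],[0,0,0],[0,0,0],[0,0,0],[0,0,0],[0,0,0]]}' 0.062
python3 -m pendant '{"dp":[[0,0,0],[0,0,0],[0,0,0],[0,0,0],[0,0,0]],"rotation":[[0,0,0],[0,0,0],[0,0,0],[0,0,0],[0,0,0]]}' 0.036
```

```text
[653.9  33.5  31. ]
[659.4  -6.   31. ]
[596.  -15.6  31. ]
[589.4  24.6  31. ]
[625.6   9.5  31. ]
time: 26.6
tool_pos: [621.3, 7.2, 16.4]
tcp_rot: [3.141, -0.0, 0.14]
contact_force: [-0.4, 0.7, 0.5]
grip_width: 62.1
finger_force: 0.0
time: 27.22
tool_pos: [621.6, 7.5, 16.9]
tcp_rot: [3.141, -0.001, 0.14]
contact_force: [-0.5, 0.4, 6.0]
grip_width: 41.7
finger_force: 30.0
```

```bash
python3 -m pendant '{"dp":[[0,0,-0.005],[0,0,-0.02],[0,0,-0.04],[0,0,-0.065],[0,0,-0.09],[0,0,-0.115],[0,0,-0.135],[0,0,-0.135]],"rotation":[[0,0,0],[0,0,0],[0,0,0],[0,0,0],[0,0,0],[0,0,0],[0,0,0],[0,0,0]]}'
python3 -m pendant '{"dp":[[-0.005,-0.015,0],[-0.016,-0.05,0],[-0.03,-0.09,0],[-0.045,-0.135,0],[-0.06,-0.18,0],[-0.074,-0.23,0],[-0.09,-0.28,0],[-0.105,-0.325,0]],"rotation":[[0,0,0],[0,0,0],[0,0,-0.04],[0,0,-0.08],[0,0,-0.12],[0,0,-0.16],[0,0,-0.195],[0,0,-0.195]]}'
python3 -m pendant '{"dp":[[-0.011,-0.021,0],[-0.011,-0.021,0],[-0.011,-0.021,0],[-0.011,-0.021,0]],"rotation":[[0,0,0],[0,0,0],[0,0,0],[0,0,0]]}'
python3 - <<'E'
from h import *
T=toolpose(); print(T.round(2))
c=vision.capture("wrist"); cv2.imwrite("pics/w3.png",c["pixels"][:,:,::-1])
E
```

```text
time: 28.22
tool_pos: [622.2, 7.3, 153.5]
tcp_rot: [3.14, -0.004, 0.14]
contact_force: [-0.4, -0.2, -1.1]
grip_width: 41.5
finger_force: 30.0
time: 29.22
tool_pos: [469.3, 316.4, 150.0]
tcp_rot: [3.141, 0.003, 0.336]
contact_force: [1.0, 0.2, -1.3]
grip_width: 41.6
finger_force: 30.0
time: 29.72
tool_pos: [455.1, 330.0, 150.9]
tcp_rot: [3.141, 0.0, 0.333]
contact_force: [0.1, 0.0, -0.8]
grip_width: 41.7
finger_force: 30.0
[[ 9.4000e-01  3.3000e-01 -0.0000e+00  4.5507e+02]
 [ 3.3000e-01 -9.4000e-01 -0.0000e+00  3.3004e+02]
 [-0.0000e+00  0.0000e+00 -1.0000e+00  1.5089e+02]
 [ 0.0000e+00  0.0000e+00  0.0000e+00  1.0000e+00]]
```

View pics/w3.png

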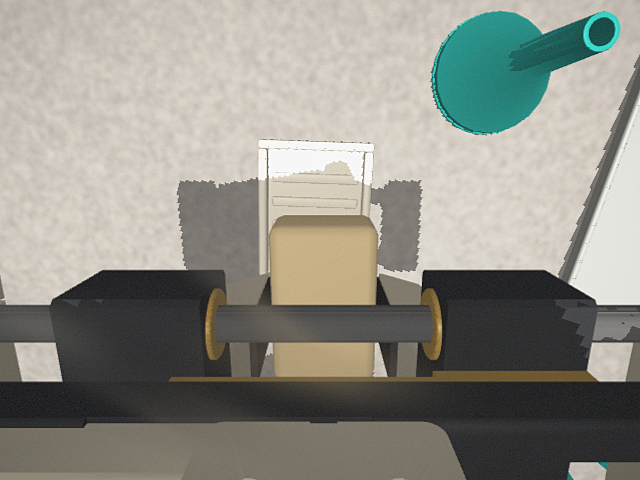

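Run:
```python
from h import *
np.set_printoptions(suppress=True,precision=1)
T=toolpose(); c=vision.capture("wrist"); P=T@np.array(c["T_tool_cam"]); Ti=np.linalg.inv(T)
f=lambda p:(Ti@np.r_[p,1])[:3]
a=at(c,(259,141),21,P);b=at(c,(373,144),21,P); d=b-a; print(a,b,np.linalg.norm(d))
yaw=np.arctan2(d[0],-d[1]); u=np.array([np.cos(yaw),np.sin(yaw),0]); cen=(a+b)/2-54*u; print("dish",cen,yaw,"tool",f(cen))
z=T[2,3]-16+31
for uv in[(276,218),(373,218),(270,244),(378,244),(324,216)]: print("soap tool",f(at(c,uv,z,P)))
```

```text
[501.1 394.8  21. ] [525.5 318.3  21. ] 80.27556518923781
dish [461.8 340.2  21. ] 0.3078902236263923 tool [  9.7  -7.4 130. ]
soap tool [ 37.7 -18.3 -15. ]
soap tool [ 37.7  17.2 -15. ]
soap tool [ 27.9 -20.8 -15. ]
soap tool [ 27.9  19.4 -15. ]
soap tool [ 38.4  -0.7 -15. ]
```

```bash
python3 -m pendant '{"dp":[[0.003,-0.003,0],[0.0055,-0.006,0.015],[0.0055,-0.006,0.04],[0.0055,-0.006,0.065],[0.0055,-0.006,0.09],[0.0055,-0.006,0.11],[0.0055,-0.006,0.12],[0.0055,-0.006,0.12]],"rotation":[[0,0,0],[0,0,0],[0,0,0.01],[0,0,0.01],[0,0,0.01],[0,0,0.01],[0,0,0.01],[0,0,0.01]]}'
python3 -m pendant '{"dp":[[0,0,0.003],[0,0,0.006],[0,0,0.0065],[0,0,0.0065]],"rotation":[[0,0,0],[0,0,0],[0,0,0],[0,0,0]]}'
python3 -m pendant '{"dp":[[0,0,0],[0,0,0],[0,0,0]],"rotation":[[0,0,0],[0,0,0],[0,0,0]]}' 0.06
python3 -m pendant '{"dp":[[0,0,-0.02],[0,0,-0.06],[0,0,-0.11],[0,0,-0.16],[0,0,-0.205],[0,0,-0.205]],"rotation":[[0,0,0],[0,0,0],[0,0,0],[0,0,0],[0,0,0],[0,0,0]]}'
python3 - <<'E'
from h import *
s=vision.capture("wrist"); s2=vision.capture("top")
b=np.hstack([s["pixels"][60:360,180:460],cv2.resize(s2["pixels"][240:315,120:200],None,fx=4,fy=4)])
cv2.imwrite("pics/dish.png",b[:,:,::-1])
E
```

```text
time: 30.82
tool_pos: [457.4, 338.1, 30.2]
tcp_rot: [3.141, 0.002, 0.325]
contact_force: [-0.1, 0.2, -0.8]
grip_width: 41.7
finger_force: 30.0
time: 31.32
tool_pos: [457.9, 338.4, 24.9]
tcp_rot: [3.142, -0.0, 0.325]
contact_force: [-0.5, -0.1, -0.0]
grip_width: 41.5
finger_force: 30.0
time: 31.7
tool_pos: [457.9, 338.3, 24.7]
tcp_rot: [3.142, -0.0, 0.325]
contact_force: [-0.3, 0.8, -0.5]
grip_width: 59.7
finger_force: 0.0
time: 32.45
tool_pos: [459.4, 339.3, 233.8]
tcp_rot: [-3.14, -0.008, 0.325]
contact_force: [0.6, -0.1, -1.6]
grip_width: 60.1
finger_force: 0.0
```

View pics/dish.png

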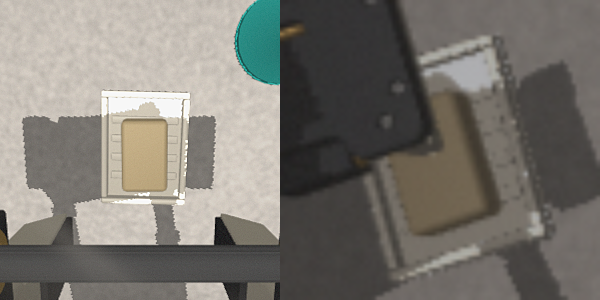

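Run:
```python
from h import *
np.set_printoptions(suppress=True,precision=1)
T=toolpose(); c=vision.capture("wrist"); P=T@np.array(c["T_tool_cam"]); Ti=np.linalg.inv(T)
print(T[:3,3])
f=lambda u,v,z:(Ti@np.r_[at(c,(u+180,v+60),z,P),1])[:3]
for n,k,z in[("dish",(102,92),21),("dish",(189,94),21),("dish",(102,201),21),("dish",(186,204),21),("soap",(121,119),38),("soap",(167,119),38),("soap",(121,191),38),("soap",(168,191),38)]: print(n,f(*k,z))
```

```text
[457.6 338.2 229.5]
dish [ 54.8 -38.1 208.5]
dish [ 53.1  40.3 208.5]
dish [-47.8 -40.7 208.5]
dish [-50.8  40.4 208.5]
soap [ 32.3 -20.4 191.5]
soap [ 32.3  19.8 191.5]
soap [-33.  -21.3 191.5]
soap [-33.   21.7 191.5]
```

```bash
python3 -m pendant '{"dp":[[-0.01,0.026,0],[-0.03,0.076,0],[-0.05,0.127,0],[-0.07,0.178,0],[-0.09,0.229,0],[-0.11,0.28,0],[-0.124,0.317,0],[-0.124,0.317,0]],"rotation":[[0,0,0.06],[0,0,0.12],[0,0,0.18],[0,0,0.24],[0,0,0.3],[0,0,0.325],[0,0,0.325],[0,0,0.325]]}' 0.084
python3 -m pendant '{"dp":[[-0.002,0.04,0],[-0.004,0.09,0],[-0.007,0.14,0],[-0.009,0.19,0],[-0.012,0.24,0],[-0.014,0.29,0],[-0.016,0.335,0],[-0.016,0.34,0]],"rotation":[[0,0,0],[0,0,0],[0,0,0],[0,0,0],[0,0,0],[0,0,0],[0,0,0],[0,0,0]]}'
python3 -m pendant '{"dp":[[0,0,0],[0,0,0],[0,0,0]],"rotation":[[0,0,0],[0,0,0],[0,0,0]]}'
```

```text
time: 33.6
tool_pos: [440.7, -3.7, 228.3]
tcp_rot: [-3.141, 0.003, -0.004]
contact_force: [-0.4, 1.2, -0.5]
grip_width: 84.2
finger_force: 0.0
time: 34.6
tool_pos: [425.3, -342.9, 227.9]
tcp_rot: [-3.14, 0.002, -0.002]
contact_force: [-0.2, 0.6, 0.6]
grip_width: 84.1
finger_force: 0.0
time: 34.98
tool_pos: [425.8, -340.5, 229.9]
tcp_rot: [-3.142, -0.0, 0.001]
contact_force: [-0.0, 0.4, 0.3]
grip_width: 84.0
finger_force: 0.0
```

```bash
python3 -m pendant '{"dp":[[-0.0005,0.0015,0.03],[-0.0005,0.0015,0.07],[-0.0005,0.0015,0.11],[-0.0005,0.0015,0.145],[-0.0005,0.0015,0.17],[-0.0005,0.0015,0.1805],[-0.0005,0.0015,0.1805],[-0.0005,0.0015,0.1805]],"rotation":[[0,0,0],[0,0,0],[0,0,0],[0,0,0],[0,0,0],[0,0,0],[0,0,0],[0,0,0]]}' 
python3 -m pendant '{"dp":[[0,0,0],[0,0,0],[0,0,0],[0,0,0],[0,0,0]],"rotation":[[0,0,0],[0,0,0],[0,0,0],[0,0,0],[0,0,0]]}' 0.055
python3 -m pendant '{"dp":[[0,0,-0.005],[0,0,-0.015],[0,0,-0.03],[0,0,-0.05],[0,0,-0.075],[0,0,-0.09],[0,0,-0.1],[0,0,-0.1]],"rotation":[[0,0,0],[0,0,0],[0,0,0],[0,0,0],[0,0,0],[0,0,0],[0,0,0],[0,0,0]]}'
```

```text
time: 35.98
tool_pos: [425.5, -343.6, 50.4]
tcp_rot: [3.14, -0.001, 0.0]
contact_force: [0.3, -0.6, -0.1]
grip_width: 84.0
finger_force: 0.0
time: 36.6
tool_pos: [425.0, -343.2, 49.7]
tcp_rot: [3.141, -0.0, -0.0]
contact_force: [-1.1, 1.8, 5.4]
grip_width: 64.2
finger_force: 30.0
time: 37.6
tool_pos: [425.1, -343.4, 149.7]
tcp_rot: [3.141, -0.001, -0.0]
contact_force: [-0.3, 0.4, -2.3]
grip_width: 64.0
finger_force: 30.0
```

```bash
python3 -m pendant '{"dp":[[0,-0.01,0],[0.002,-0.035,0],[0.006,-0.07,0],[0.014,-0.115,0],[0.03,-0.16,0],[0.05,-0.205,0],[0.075,-0.25,0],[0.1,-0.295,0]],"rotation":[[0,0,0],[0,0,0],[0,0,0],[0,0,0],[0,0,0],[0,0,0],[0,0,0],[0,0,0]]}'
python3 -m pendant '{"dp":[[0.025,-0.045,0],[0.047,-0.083,0],[0.062,-0.11,0],[0.07,-0.126,0],[0.074,-0.1323,0],[0.074,-0.1323,0],[0.074,-0.1323,0.02],[0.074,-0.1323,0.045]],"rotation":[[0,0,0],[0,0,0],[0,0,0],[0,0,0],[0,0,0],[0,0,0],[0,0,0],[0,0,0]]}'
python3 -m pendant '{"dp":[[0,0,0.02],[0,0,0.04],[0,0,0.05],[0,0,0.055],[0,0,0.0575],[0,0,0.0575]],"rotation":[[0,0,0],[0,0,0],[0,0,0],[0,0,0],[0,0,0],[0,0,0]]}'
python3 -m pendant '{"dp":[[0,0,0],[0,0,0],[0,0,0],[0,0,0]],"rotation":[[0,0,0],[0,0,0],[0,0,0],[0,0,0]]}' 0.084
python3 -m pendant '{"dp":[[0,0,-0.02],[0,0,-0.06],[0,0,-0.11],[0,0,-0.16],[0,0,-0.18],[0,0,-0.18]],"rotation":[[0,0,0],[0,0,0],[0,0,0],[0,0,0],[0,0,0],[0,0,0]]}'
```

```text
time: 38.6
tool_pos: [524.8, -46.0, 148.4]
tcp_rot: [-3.141, 0.002, -0.0]
contact_force: [0.1, -0.4, -2.0]
grip_width: 63.9
finger_force: 30.0
time: 39.6
tool_pos: [599.1, 82.7, 104.4]
tcp_rot: [3.141, -0.001, -0.002]
contact_force: [0.9, 0.5, -2.5]
grip_width: 64.3
finger_force: 30.0
time: 40.35
tool_pos: [599.2, 84.0, 47.1]
tcp_rot: [3.141, -0.001, -0.0]
contact_force: [-0.9, -0.7, -2.1]
grip_width: 64.4
finger_force: 30.0
time: 40.85
tool_pos: [599.1, 84.1, 46.8]
tcp_rot: [3.142, -0.0, -0.0]
contact_force: [-0.1, 1.1, -1.2]
grip_width: 83.7
finger_force: 0.0
time: 41.6
tool_pos: [599.7, 84.1, 228.5]
tcp_rot: [3.142, -0.004, -0.0]
contact_force: [-0.3, -0.0, 0.0]
grip_width: 84.0
finger_force: 0.0
```

```bash
python3 -m pendant '{"dp":[[-0.02,0.04,0],[-0.04,0.09,0],[-0.06,0.145,0],[-0.07,0.2,0],[-0.08,0.255,0],[-0.082,0.31,0],[-0.082,0.365,0],[-0.082,0.41,0]],"rotation":[[0,0,0],[0,0,0],[0,0,0],[0,0,0],[0,0,0],[0,0,0],[0,0,0],[0,0,0]]}' 0.06
python3 -m pendant '{"dp":[[0,0.0132,0],[0,0.0132,0],[0,0.0132,0.03],[0,0.0132,0.06],[0,0.0132,0.09],[0,0.0132,0.115],[0,0.0132,0.13],[0,0.0132,0.1375]],"rotation":[[0,0,0],[0,0,0],[0,0,0],[0,0,0],[0,0,0],[0,0,0],[0,0,0],[0,0,0]]}'
python3 -m pendant '{"dp":[[0,0,0],[0,0,0]],"rotation":[[0,0,0],[0,0,0]]}'
```

```text
time: 42.6
tool_pos: [515.9, -327.7, 224.6]
tcp_rot: [-3.14, 0.002, -0.001]
contact_force: [0.5, 0.8, -0.0]
grip_width: 60.2
finger_force: 0.0
time: 43.6
tool_pos: [517.1, -337.9, 88.7]
tcp_rot: [-3.141, 0.001, 0.001]
contact_force: [-0.5, -0.7, 0.9]
grip_width: 59.9
finger_force: 0.0
time: 43.85
tool_pos: [517.4, -339.4, 90.2]
tcp_rot: [3.14, -0.001, -0.0]
contact_force: [-0.3, -0.2, 0.6]
grip_width: 59.6
finger_force: 0.0
```

```bash
python3 -m pendant '{"dp":[[0,0,0],[0,0,0],[0,0,0],[0,0,0],[0,0,0],[0,0,0],[0,0,0]],"rotation":[[0,0,0],[0,0,0],[0,0,0],[0,0,0],[0,0,0],[0,0,0],[0,0,0]]}' 0.01
python3 -m pendant '{"dp":[[0,0,-0.005],[0,0,-0.015],[0,0,-0.03],[0,0,-0.045],[0,0,-0.06],[0,0,-0.07],[0,0,-0.075],[0,0,-0.075]],"rotation":[[0,0,0],[0,0,0],[0,0,0],[0,0,0],[0,0,0],[0,0,0],[0,0,0],[0,0,0]]}'
python3 -m pendant '{"dp":[[0,-0.01,0],[0,-0.03,0],[0.002,-0.06,0],[0.008,-0.095,0],[0.02,-0.13,0],[0.04,-0.165,0],[0.06,-0.2,0],[0.08,-0.23,0]],"rotation":[[0,0,0],[0,0,0],[0,0,0],[0,0,0],[0,0,0],[0,0,0],[0,0,0],[0,0,0]]}'
python3 -m pendant '{"dp":[[0.016,-0.022,0],[0.026,-0.036,0],[0.029,-0.0413,0],[0.029,-0.0413,0],[0.029,-0.0413,0.02],[0.029,-0.0413,0.04],[0.029,-0.0413,0.058],[0.029,-0.0413,0.07]],"rotation":[[0,0,0],[0,0,0],[0,0,0],[0,0,0],[0,0,0],[0,0,0],[0,0,0],[0,0,0]]}'
python3 -m pendant '{"dp":[[0,0,0.004],[0,0,0.0065],[0,0,0.0075],[0,0,0.0075]],"rotation":[[0,0,0],[0,0,0],[0,0,0],[0,0,0]]}'
```

```text
time: 44.72
tool_pos: [516.9, -339.0, 89.2]
tcp_rot: [-3.141, 0.0, -0.0]
contact_force: [-0.3, 0.3, -0.8]
grip_width: 18.1
finger_force: 30.0
time: 45.72
tool_pos: [516.9, -339.1, 164.4]
tcp_rot: [3.141, -0.0, -0.0]
contact_force: [0.4, -0.7, -1.9]
grip_width: 17.5
finger_force: 29.9
time: 46.72
tool_pos: [596.9, -106.2, 164.1]
tcp_rot: [-3.141, 0.001, 0.001]
contact_force: [0.3, 0.5, -1.3]
grip_width: 17.8
finger_force: 29.9
time: 47.72
tool_pos: [625.2, -68.8, 93.4]
tcp_rot: [3.142, 0.001, -0.002]
contact_force: [-0.3, -0.3, -1.0]
grip_width: 17.9
finger_force: 29.9
time: 48.22
tool_pos: [626.2, -67.9, 87.1]
tcp_rot: [3.141, -0.001, -0.0]
contact_force: [-0.5, -0.3, -1.5]
grip_width: 17.5
finger_force: 29.9
```

```bash
python3 -m pendant '{"dp":[[0,0,0.0006],[0,0,0.0006]],"rotation":[[0,0,0],[0,0,0]]}'
python3 -m pendant '{"dp":[[0,0,0],[0,0,0],[0,0,0],[0,0,0]],"rotation":[[0,0,0],[0,0,0],[0,0,0],[0,0,0]]}' 0.06
python3 -m pendant '{"dp":[[0,0,-0.02],[0,0,-0.06],[0,0,-0.11],[0,0,-0.15],[0,0,-0.155],[0,0,-0.155]],"rotation":[[0,0,0],[0,0,0],[0,0,0],[0,0,0],[0,0,0],[0,0,0]]}' 
python3 -m pendant '{"dp":[[-0.002,0.04,0],[-0.004,0.09,0],[-0.008,0.14,0],[-0.01,0.19,0],[-0.014,0.24,0],[-0.016,0.268,0],[-0.016,0.268,0],[-0.016,0.268,0]],"rotation":[[0,0,0],[0,0,0],[0,0,0],[0,0,0],[0,0,0],[0,0,0],[0,0,0],[0,0,0]]}' 0.07
python3 -m pendant '{"dp":[[0,0,0.02],[0,0,0.04],[0,0,0.058],[0,0,0.07],[0,0,0.073],[0,0,0.073]],"rotation":[[0,0,0],[0,0,0],[0,0,0],[0,0,0],[0,0,0],[0,0,0]]}'
```

```text
time: 48.48
tool_pos: [626.0, -67.8, 86.2]
tcp_rot: [3.141, -0.0, -0.0]
contact_force: [-0.4, -1.2, -0.6]
grip_width: 17.9
finger_force: 29.9
time: 48.98
tool_pos: [626.0, -67.9, 86.2]
tcp_rot: [3.141, -0.0, -0.0]
contact_force: [-0.6, 0.4, -0.6]
grip_width: 53.3
finger_force: 0.0
time: 49.72
tool_pos: [625.7, -67.8, 240.7]
tcp_rot: [3.142, 0.0, -0.0]
contact_force: [1.0, 0.9, -0.7]
grip_width: 60.3
finger_force: 0.0
time: 50.72
tool_pos: [609.7, -334.7, 239.6]
tcp_rot: [-3.14, 0.002, 0.0]
contact_force: [0.2, -0.2, 0.1]
grip_width: 70.0
finger_force: 0.0
time: 51.48
tool_pos: [610.2, -335.5, 168.5]
tcp_rot: [3.141, -0.0, 0.0]
contact_force: [0.3, 0.4, 0.2]
grip_width: 69.9
finger_force: 0.0
```

```bash
python3 -m pendant '{"dp":[[0,0,0],[0,0,0],[0,0,0],[0,0,0],[0,0,0],[0,0,0]],"rotation":[[0,0,0],[0,0,0],[0,0,0],[0,0,0],[0,0,0],[0,0,0]]}' 0.03
python3 -m pendant '{"dp":[[0,0,-0.005],[0,0,-0.015],[0,0,-0.03],[0,0,-0.045],[0,0,-0.06],[0,0,-0.07],[0,0,-0.075],[0,0,-0.075]],"rotation":[[0,0,0],[0,0,0],[0,0,0],[0,0,0],[0,0,0],[0,0,0],[0,0,0],[0,0,0]]}'
python3 -m pendant '{"dp":[[-0.005,-0.01,0],[-0.015,-0.03,0],[-0.025,-0.06,0],[-0.035,-0.095,0],[-0.045,-0.13,0],[-0.055,-0.165,0],[-0.062,-0.2,0],[-0.068,-0.235,0]],"rotation":[[0,0,0],[0,0,0],[0,0,0],[0,0,0],[0,0,0],[0,0,0],[0,0,0],[0,0,0]]}'
python3 -m pendant '{"dp":[[-0.003,-0.035,0],[-0.005,-0.06,0],[-0.0055,-0.08,0],[-0.0055,-0.093,0],[-0.0055,-0.1,0],[-0.0055,-0.1007,0],[-0.0055,-0.1007,0],[-0.0055,-0.1007,0]],"rotation":[[0,0,0],[0,0,0],[0,0,0],[0,0,0],[0,0,0],[0,0,0],[0,0,0],[0,0,0]]}'
python3 -m pendant '{"dp":[[0,0,0.01],[0,0,0.03],[0,0,0.05],[0,0,0.064],[0,0,0.072],[0,0,0.076],[0,0,0.0775],[0,0,0.0775]],"rotation":[[0,0,0],[0,0,0],[0,0,0],[0,0,0],[0,0,0],[0,0,0],[0,0,0],[0,0,0]]}'
```

```text
time: 52.22
tool_pos: [610.0, -335.8, 168.3]
tcp_rot: [3.141, -0.0, -0.0]
contact_force: [-0.5, 0.5, 1.2]
grip_width: 37.2
finger_force: 30.0
time: 53.22
tool_pos: [609.9, -335.8, 243.3]
tcp_rot: [3.141, -0.0, -0.0]
contact_force: [0.6, -0.3, -3.5]
grip_width: 37.6
finger_force: 30.0
time: 54.22
tool_pos: [540.8, -99.0, 242.9]
tcp_rot: [-3.141, 0.001, -0.0]
contact_force: [-0.1, 0.5, -4.1]
grip_width: 37.2
finger_force: 30.0
time: 55.22
tool_pos: [536.5, -0.7, 243.0]
tcp_rot: [3.141, 0.0, -0.001]
contact_force: [-1.0, -0.7, -4.4]
grip_width: 37.4
finger_force: 30.0
time: 56.22
tool_pos: [536.7, -0.1, 166.0]
tcp_rot: [3.141, -0.001, -0.0]
contact_force: [-0.8, 0.4, -3.2]
grip_width: 37.4
finger_force: 30.0
```

```bash
python3 -m pendant '{"dp":[[0,0,0.0007],[0,0,0.0007]],"rotation":[[0,0,0],[0,0,0]]}'
python3 -m pendant '{"dp":[[0,0,0],[0,0,0],[0,0,0],[0,0,0]],"rotation":[[0,0,0],[0,0,0],[0,0,0],[0,0,0]]}' 0.07
python3 -m pendant '{"dp":[[0,0,-0.02],[0,0,-0.05],[0,0,-0.08],[0,0,-0.08]],"rotation":[[0,0,0],[0,0,0],[0,0,0],[0,0,0]]}'
python3 -m pendant '{"dp":[[-0.02,0.03,0],[-0.05,0.07,0],[-0.07,0.12,0],[-0.09,0.17,0],[-0.11,0.22,0],[-0.13,0.27,0],[-0.15,0.3,0],[-0.15,0.3,0]],"rotation":[[0,0,0],[0,0,0],[0,0,0],[0,0,0],[0,0,0],[0,0,0],[0,0,0],[0,0,0]]}'
python3 -m pendant '{"dp":[[-0.05,0.03,0],[-0.1,0.07,0],[-0.15,0.11,0],[-0.19,0.15,0],[-0.22,0.18,0],[-0.22,0.18,0],[-0.22,0.18,0]],"rotation":[[0,0,0],[0,0,0],[0,0,0],[0,0,0],[0,0,0],[0,0,0],[0,0,0]]}'
python3 - <<'E'
from h import *
c=vision.capture("top")["pixels"][:,:,::-1]; cv2.imwrite("pics/top9.png",c)
a=cv2.imread("pics/top0.png")
r=lambda i:cv2.resize(i[155:320,130:405],None,fx=1.8,fy=1.8)
g=lambda i:cv2.resize(i[155:295,245:405],None,fx=2.4,fy=2.4)
d=cv2.absdiff(a,c)
cv2.imwrite("pics/fin.png",np.vstack([np.hstack([g(a),g(c)]),np.hstack([g(np.clip(d.astype(int)*2,0,255).astype(np.uint8)),cv2.resize(c[240:315,125:200],(384,336))])])[:600])
E
```

```text
time: 56.48
tool_pos: [536.7, -0.1, 165.3]
tcp_rot: [3.141, -0.001, -0.0]
contact_force: [-0.4, -0.3, -2.4]
grip_width: 37.2
finger_force: 30.0
time: 56.98
tool_pos: [536.5, -0.1, 165.0]
tcp_rot: [3.141, -0.0, -0.0]
contact_force: [-0.0, -0.3, -0.1]
grip_width: 68.7
finger_force: 0.0
time: 57.48
tool_pos: [537.7, -0.2, 247.2]
tcp_rot: [3.141, -0.005, -0.0]
contact_force: [0.1, 0.5, 0.0]
grip_width: 70.0
finger_force: 0.0
time: 58.48
tool_pos: [384.9, -301.5, 243.7]
tcp_rot: [-3.14, 0.002, -0.004]
contact_force: [0.8, 0.3, 0.1]
grip_width: 70.2
finger_force: 0.0
time: 59.35
tool_pos: [167.3, -479.0, 244.3]
tcp_rot: [-3.14, -0.0, 0.0]
contact_force: [-0.8, 0.5, 0.6]
grip_width: 69.8
finger_force: 0.0
```

View pics/fin.png

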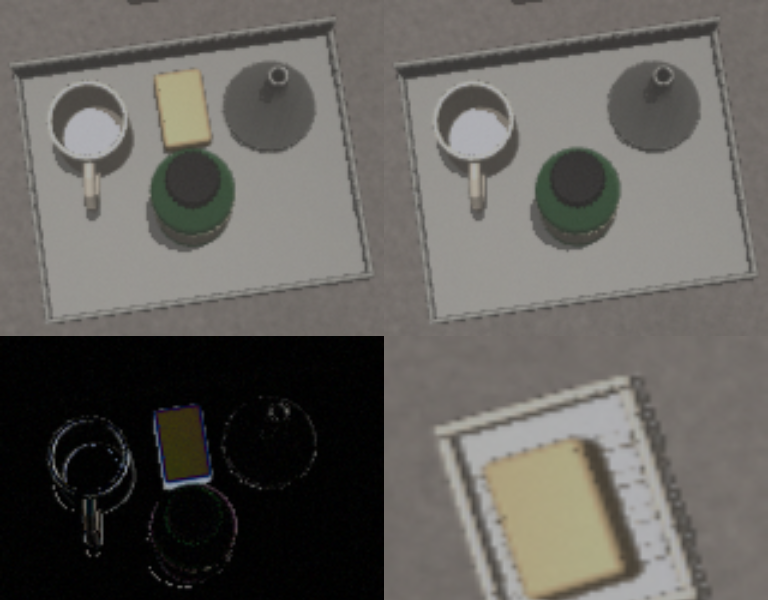

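The before/after pictures show the mug, bottle and funnel upright and within about 1 px (1–2 mm) of their original spots. The soap lies centred and lengthwise in the dish.

```bash
python3 -c "
from plant import workorder
print(workorder.close_job())"
```

```text
the job is handed in; nothing more can be done
None
```

I handed the job in at about 59 s on the robot's clock: the soap lies flat and lengthwise in its dish, and the bottle, mug and funnel stand upright in the tray, each within about 2 mm of its original spot in the before/after pictures; the call returned no verdict.

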